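# Sweep used bottle caps through the gate into the collector

### The arm

A 6-joint arm with a two-finger parallel gripper is mounted at the origin on the work surface. World frame = base frame: x ahead of the robot, y to its left, z up, the work surface at z = 0. Lengths are in mm, angles in rad, forces in N, time in s.
With the tool pointing down it reaches from about 300 to 775 mm from the base axis. Payload 14.6 kg.
Tool frame: the origin (TCP) lies midway between the tips of the shut fingers; the grasp point (between the pads) lies 19 mm behind it (manip.hold_point_z is the distance from the TCP to the grasp point, in mm); z points along the fingers, y is the direction in which the jaws open and shut (so a half turn about z gives the same grasp; the last joint's range is limited). The gripper opens to 94 mm and grips with 3 to 60 N. Pads are 16 mm wide; open, the fingers measure 119 mm over their backs; the gripper's body (75 mm by 177 mm) begins 78 mm behind the grasp point.
Start: joints at [1.107, 0.3, 1.521, -0, 1.321, -0.067], TCP at [212.554, 507.257, 205.446] pointing down, gripper open.
Joint ranges: [-3.03, 3.03], [-0.79, 2.21], [0.23, 2.52], [-1.04, 4.18], [0, 3.07], [-2.55, 2.55]. Speed limits (rad/s): [2.22, 2.22, 2.57, 3.14, 3.14, 3.14].

### API

Orientations are given as [roll, pitch, yaw] about the fixed x, y, z axes, in that order (R = Rz(yaw) Ry(pitch) Rx(roll)).
In Python, from cell import manip gives the robot as it stands.
- The arm moves only by the shell command python3 -m crank 'ROWS' [OPENING] [FORCE]. ROWS is JSON, a list of rows, each an object with "offset": the shift along the world's x, y, z in m, a list of three; "spin": the turn about the world's z in degrees. In form: [{"offset": [dx, dy, dz], "spin": spin}, ...]. A call has exactly 8 rows; each row is the pose to reach, as a shift and turn from the pose measured when the call began; what a row does not reach only later rows make up. A row lasts 1/12 s, in which the tool goes at most 41.7 mm and 7.16 degrees, less where a joint would pass 70% of its speed; a pose out of reach is approached as far as the arm can. A call with a gripper value outside its range is refused whole. OPENING is the opening, from 0 (shut) to 1 (fully open), set as the call begins (- or left out, the last holds). The fingers move at their own pace and stop on an object; FORCE is the grip in N (left out, the last holds). Time passes only in rows, so rows that repeat a pose let the fingers close, or fill a call up. It gives the time, the measured TCP pose, the force and the opening at its end, in the units of the state.
- manip.read_state(): the state, without advancing time (a new reading comes with each control period).
- manip.camera(name): name is "scene" or "side" or "wrist"; returns a dict with "pixels" (384x512x3 uint8, red, green, blue), "fx", "fy", "cx", "cy" (pixels), "extrinsics" (4x4, takes a point from world to camera coordinates); the wrist camera has in their place "hand_eye" (4x4, takes a point from camera to tool coordinates, whose origin is the TCP and whose axes are the flange's). Camera axes: x right, y down, z forward; pixel columns grow to the right and rows downward; lengths in mm; the calibration is good to about 2 mm. A picture is of the moment at which its call begins: read the wrist's pose just before it. There is no depth.
- manip.sign_off(): hands the job in, once; it reports no verdict.
Trained networks look in a picture, given as the dict that the camera call returned (one of the last four; its "shot" number tells which), for a name from the list of things; names that differ only in an ending like _2 or _b are one class to them, and where a whole thing is asked for, a point or a joint stands for the part that bears it (a point fixed in the world has none). Each returns a list of dicts, best first, with "conf" (0 to 1); they miss things now and then, are a little off and sometimes report something else, mostly with a low value. They report only what shows in the picture. A call takes as long as a camera call.
- manip.search_frame(picture, name): "location" ([x, y, z] in mm, in world coordinates, good to about 4 mm: the middle of the surface that is visible of it).
- manip.masks_of(picture, name): "mask" (384x512 bool, what is visible of it).
The state is a dict: "clock": time; "joints": joint angles; "qd": joint speeds; "effort": joint torques, N m; "eef_pos": TCP position; "eef_rot": TCP orientation; "wrist_force": force on the tool from outside, world axes, zero at the start; "moment": the same for the moment, N m; "finger_gap": finger opening in mm.
Only numpy, scipy, OpenCV 4.12 (cv2) and the standard library are available. Lean on these libraries where they do the work, as an engineer would, in place of code of your own. Each camera call takes 0.05 s, during which the arm holds its last target. There are 200 camera calls.

### The job

Three used bottle caps lie on the raised steel sorting tray. With the fingertips, gently push them along the tray, one after another, through the narrow gate so that each drops into the slot of the yellow collector; do not pick up, lift or squeeze the caps. Leave the two medicine vials standing where they are on the tray and everything else on the counter in place.

Things in the scene. Friction and masses are not known exactly. Their poses are not given: they have to be found in the camera images.
- station: raised steel sorting tray and yellow collector, one fixed piece. Origin on the counter under the tray's centre, z up, +y along the tray to gate and collector. Deck 85 mm above the counter, free area x -112 to 112, y -144 to 146 mm, with a rim 18 mm high, 6 mm thick. The deck ends at y 146 mm: straight after it is the slot, and a cap drops once its centre is beyond that
- deck (a point): point on the deck's surface at the middle of the tray (85 mm above the station's origin, same axes)
- gate (a point): middle of the gate, at deck height (x 0, y 147 mm of the station, same axes): a gap 48 mm wide, open at the top, in the blue end wall (y 144 to 150 mm, 18 mm high). Two blue funnel walls, 18 mm high, 6 mm thick, run from its edges (station x +-24, y 144 mm) back and outwards at 35 degrees from y to about x +-60, y 93 mm
- slot (a point): middle of the slot in the collector's red lid, at deck height (x 0, y 173 mm of the station, same axes). The slot is 60 mm wide in x, y 146 to 200 mm of the station; red guards stand beside it (24 mm above the deck) and behind it (30 mm). Below is a hollow 118 mm (x) by 84 mm (y), y 146 to 230 mm, its floor 80 mm below the deck
- cap_red_center (a point): used infusion-bottle cap, a flat disc with an aluminium skirt and a red plastic top, 32 mm diameter, 16 mm high, about 15 g; this point is its centre, 8 mm above the deck while it lies flat on it
- cap_blue_center (a point): used infusion-bottle cap, a flat disc with an aluminium skirt and a blue plastic top, 32 mm diameter, 16 mm high, about 15 g; this point is its centre, 8 mm above the deck while it lies flat on it
- cap_green_center (a point): used infusion-bottle cap, a flat disc with an aluminium skirt and a green plastic top, 32 mm diameter, 16 mm high, about 15 g; this point is its centre, 8 mm above the deck while it lies flat on it
- vial_clear_center (a point): bystander: clear glass medicine vial standing upright on the deck near its back (-y) end, 24 mm diameter, 46 mm high; this point is its centre, half-way up. It must stay standing where it is
- vial_amber_center (a point): bystander: amber glass medicine vial standing upright on the deck near its back (-y) end, 24 mm diameter, 46 mm high; this point is its centre, half-way up. It must stay standing where it is
- saline: bystander: plastic infusion bottle with a blue cap standing on the counter to the right of the tray, 72 mm diameter, 170 mm high; origin at the centre of its underside
- spray: bystander: white and red spray bottle standing on the counter to the right, 72 mm diameter, 198 mm high; origin at the centre of its underside
- tape: bystander: white roll of tape lying on the counter to the left, 76 mm diameter, 22 mm high; origin at the centre of its underside
- syringe: bystander: empty syringe lying on the counter to the left, 150 mm long along its x axis, 34 mm wide; origin at its underside near the middle

How it is judged:
By the outcome, as a careful person would: the job done as asked, in the order asked, and still so for the second after the job is handed in, with the robot touching nothing.
It also fails if it takes over 58 s, if anything falls off the work surface, if the arm or the gripper's body presses on something with over 40 N, if the wrist force passes 120 N, or if a joint passes its speed limit or range.

## Working session

There is one attempt and no reset: what is moved stays moved. The work goes in short steps, Python scripts to look and compute and a shell command to move; the robot and the scene stay as the last step left them, time stands still between calls to the robot, and variables do not carry over. Pictures are saved under pics/ and viewed, about 8 in all and at most 12, crops included, and the job is handed in when it is done.

```bash
mkdir -p pics; ls; cat > h.py <<'E'
from cell import manip
import numpy as np, cv2
def snap(n,f):
    p=manip.camera(n); cv2.imwrite('pics/'+f,p['pixels'][:,:,::-1]); return p
def ray(p,u,v,z):
    E=np.array(p['extrinsics']);R,t=E[:3,:3],E[:3,3]
    c=-R.T@t; d=R.T@np.array([(u-p['cx'])/p['fx'],(v-p['cy'])/p['fy'],1]); return c+d*(z-c[2])/d[2]
def proj(p,X):
    E=np.array(p['extrinsics']);q=E[:3,:3]@X+E[:3,3]
    return p['fx']*q[0]/q[2]+p['cx'],p['fy']*q[1]/q[2]+p['cy']
E
python3 - <<'E'
from h import *
s=manip.read_state();print(s['clock'],s['eef_pos'],s['eef_rot'],s['finger_gap'])
for n in('scene','side'):
    p=snap(n,n+'0.png')
    for k in('cap_red_center','cap_blue_center','cap_green_center','vial_clear_center','vial_amber_center','station','gate','slot','deck','saline','spray'):
        for d in manip.search_frame(p,k)[:2]: print(n,k,np.round(d['location']),round(d['conf'],2))
a=cv2.imread('pics/scene0.png');b=cv2.imread('pics/side0.png');cv2.imwrite('pics/both.png',cv2.resize(np.vstack([a,b]),None,fx=.78,fy=.78))
E
```

```text
pics
0.0 [212.44357487 507.04511529 204.90480258] [-3.14049645e+00 -7.58438664e-05  2.74477882e+00] 94.00092263696176
scene cap_red_center [576. -44. 105.] 0.57
scene cap_blue_center [501. -30. 102.] 0.49
scene cap_green_center [ 537. -145.  101.] 0.59
scene station [554. -31.  82.] 0.87
scene gate [554. -34.  85.] 0.93
scene slot [552. -32.  84.] 0.87
scene deck [554. -32.  88.] 0.93
scene deck [576. -40. 103.] 0.16
scene saline [ 480. -457.  114.] 0.56
scene spray [ 638. -451.  128.] 0.69
side cap_red_center [573. -52.  98.] 0.62
side cap_blue_center [493. -32. 100.] 0.46
side vial_clear_center [ 431. -164.  116.] 0.42
side vial_amber_center [570. -54.  96.] 0.62
side station [492. -30. 104.] 0.32
side gate [534. -72.  89.] 0.78
side gate [569. -51.  96.] 0.55
side slot [538. -73.  84.] 0.76
side deck [540. -74.  83.] 0.87
side saline [ 458. -480.  105.] 0.67
side spray [ 598. -480.  137.] 0.92
```

View pics/scene0.png

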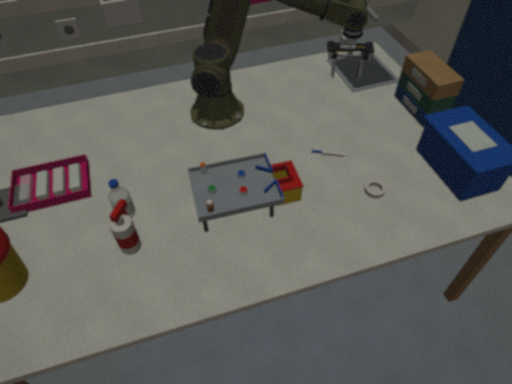

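View pics/side0.png

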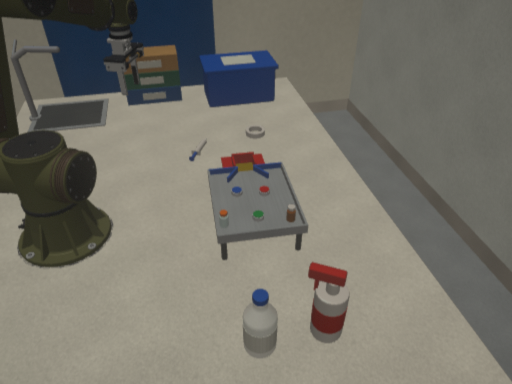

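The scene picture shows the tray at px (190-285, 155-215), with red at (243,190), blue at (241,173), green at (212,188), the vials at (203,167) and (210,205), and the gate on the right at (265,180). The side picture agrees, with the gate at (245,168). Station +y points roughly along world +y. I'll move above the tray to look closely with the wrist camera.

```bash
python3 -m crank '[{"offset":[0.02,-0.03,0.02],"spin":-7},{"offset":[0.04,-0.065,0.04],"spin":-14},{"offset":[0.06,-0.1,0.06],"spin":-21},{"offset":[0.08,-0.13,0.08],"spin":-28},{"offset":[0.1,-0.165,0.1],"spin":-35},{"offset":[0.115,-0.2,0.11],"spin":-42},{"offset":[0.13,-0.235,0.12],"spin":-49},{"offset":[0.15,-0.27,0.13],"spin":-56}]' 0.15
python3 -m crank '[{"offset":[0.02,-0.035,0],"spin":-5},{"offset":[0.04,-0.07,0.0],"spin":-9},{"offset":[0.06,-0.11,0.01],"spin":-11},{"offset":[0.08,-0.145,0.01],"spin":-11},{"offset":[0.1,-0.18,0.02],"spin":-11},{"offset":[0.12,-0.215,0.02],"spin":-11},{"offset":[0.14,-0.25,0.02],"spin":-11},{"offset":[0.16,-0.285,0.02],"spin":-11}]'
python3 - <<'E'
from h import *
s=manip.read_state();print(s['clock'],s['eef_pos'],s['eef_rot'],s['finger_gap'])
p=snap('wrist','w0.png');print(np.round(p['hand_eye'],3),p['fx'],p['cx'],p['cy'])
E
```

```text
clock: 1.87
eef_pos: [360.5, 239.3, 335.4]
eef_rot: [3.14, -0.0, 1.762]
wrist_force: [1.4, 0.5, 0.4]
finger_gap: 44.4
clock: 2.53
eef_pos: [521.1, -47.9, 355.6]
eef_rot: [3.14, -0.0, 1.57]
wrist_force: [2.0, 0.3, -0.4]
finger_gap: 14.3
2.5333 [521.06651295 -47.92863839 355.62288971] [ 3.13983526e+00 -3.01300691e-04  1.56950518e+00] 14.26073040188592
[[-1.00000e-03 -9.70000e-01 -2.44000e-01  7.01340e+01]
 [ 1.00000e+00 -1.00000e-03 -1.00000e-03 -8.80000e-02]
 [ 1.00000e-03 -2.44000e-01  9.70000e-01 -1.79309e+02]
 [ 0.00000e+00  0.00000e+00  0.00000e+00  1.00000e+00]] 342.3011331254413 257.0526725113395 195.2077917368885
```

View pics/w0.png

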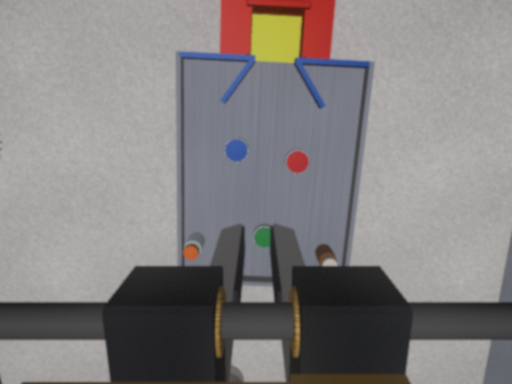

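The wrist view shows the whole tray. The end wall runs (179,53)-(372,64), the gate (254,60)-(297,62), and the funnel tips are at (223,101) and (322,106). Blue is at (236,150), red at (297,161) and green at (264,237), with the vials at (192,250) and (326,257). Next I'll fit the station pose.

```bash
cat >> h.py <<'E'
from scipy.spatial.transform import Rotation as Ro
def wr(p,s):
    T=np.eye(4);T[:3,:3]=Ro.from_euler('xyz',s['eef_rot']).as_matrix();T[:3,3]=s['eef_pos']
    p=dict(p);p['extrinsics']=np.linalg.inv(T@np.array(p['hand_eye']));return p
def centres(p,zt):
    o={}
    for k in('cap_red_center','cap_blue_center','cap_green_center'):
        m=manip.masks_of(p,k)
        if m: o[k[4:-7]]=(np.argwhere(m[0]['mask']).mean(0)[::-1],round(m[0]['conf'],2),int(m[0]['mask'].sum()))
    return o
E
python3 - <<'E'
from h import *
from scipy.optimize import least_squares
s=manip.read_state();p0=manip.camera('wrist');p=wr(p0,s)
M=[((-24,144),(254,59)),((24,144),(297,61)),((-60,93),(223,101)),((60,93),(322,106)),((-118,150),(179,53)),((118,150),(372,64))]
W=np.array([ray(p,*uv,103)[:2] for _,uv in M]);S=np.array([m for m,_ in M])
f=lambda q:(Ro.from_euler('z',q[2]).as_matrix()[:2,:2]@S.T).T+q[:2]-W
r=least_squares(lambda q:f(q).ravel(),[540,-75,0]);q=r.x;print(q,np.degrees(q[2]));print(np.round(f(q),1))
np.save('st.npy',q)
R=Ro.from_euler('z',q[2]).as_matrix()[:2,:2]
c={k:v[0] for k,v in centres(p0,0).items()};print(c)
c2={'red':(297,161),'blue':(236,150),'green':(264,237)}
for k,u in [*c.items(),*c2.items()]:
    w=ray(p,*u,101)[:2];print(k,np.round(w,1),'st',np.round(R.T@(w-q[:2]),1))
for k,u in {'clear_top':(190,254),'amber_top':(330,264)}.items():
    w=ray(p,*u,131)[:2];print(k,np.round(w,1),'st',np.round(R.T@(w-q[:2]),1))
E
```

```text
[ 5.36548247e+02 -7.14149626e+01 -5.84707685e-02] -3.3501282612830914
[[ 1.3 -0.8]
 [-1.5 -1.2]
 [ 0.4 -2.1]
 [-0.1 -2.6]
 [-4.1  3.6]
 [ 4.   3.2]]
{'red': array([295.83766234, 157.66450216]), 'blue': array([235.17124736, 145.77589852]), 'green': array([261.94794521, 231.65205479])}
red [571.8 -42.7] st [33.5 30.8]
blue [495.2 -27.3] st [-43.9  41.7]
green [ 528.6 -141.8] st [ -3.8 -70.8]
red [573.4 -46.9] st [35.3 26.6]
blue [496.1 -32.6] st [-42.6  36.4]
green [ 531.4 -149.5] st [ -0.6 -78.2]
clear_top [ 437.  -160.3] st [-94.2 -94.6]
amber_top [ 615.1 -175. ] st [ 84.4 -98.8]
```

```bash
python3 - <<'E'
from h import *
from scipy.optimize import least_squares
s1=manip.read_state();p0=snap('wrist','w1.png');s2=manip.read_state();print(s1['clock'],s1['eef_pos'],s2['eef_pos'],s2['eef_rot'])
M=[((-24,144),(254,59)),((24,144),(297,61)),((-60,93),(223,101)),((60,93),(322,106)),((-118,150),(179,53)),((118,150),(372,64))]
S=np.array([m for m,_ in M])
s=dict(eef_pos=[521.066,-47.929,355.623],eef_rot=[3.13983526e+00,-3.01300691e-04,1.56950518e+00])
p=wr(p0,s)
W=np.array([ray(p,*uv,103)[:2] for _,uv in M])
f=lambda q:(Ro.from_euler('z',q[2]).as_matrix()[:2,:2]@S.T).T+q[:2]-W
q=least_squares(lambda q:f(q).ravel(),[540,-75,0]).x;print(q,np.degrees(q[2]));print(np.round(f(q),1))
np.save('st.npy',q);R=Ro.from_euler('z',q[2]).as_matrix()[:2,:2]
for k,u in {'red':(297,160.5),'blue':(236,150),'green':(264,237)}.items():
    w=ray(p,*u,101)[:2];print(k,np.round(w,1),'st',np.round(R.T@(w-q[:2]),1))
pn=wr(p0,s1)
for k,v in centres(p0,0).items():
    w=ray(pn,*v[0],101)[:2];print(k,v,np.round(w,1),'st',np.round(R.T@(w-q[:2]),1))
im=cv2.imread('pics/w1.png')
for a,b,z in [(x,y,103) for x,y in M_] if 0 else [(x,y,103) for (x,y) in S]+[(-118,-150,103),(118,-150,103)]:
    w=R@[a,b]+q[:2];u=proj(pn,np.array([*w,z]));cv2.drawMarker(im,tuple(int(round(t*1)) for t in u),(0,255,255),0,7,1)
cv2.imwrite('pics/w1m.png',cv2.resize(im[0:300,150:400],None,fx=2.4,fy=2,interpolation=2))
E
```

```text
2.7833 [520.25265257 -45.38718069 355.36460515] [520.14903314 -44.90332755 355.63075846] [ 3.14016249e+00 -4.79583024e-04  1.57060059e+00]
[ 5.35229866e+02 -6.61780062e+01 -5.50609541e-02] -3.154760285847866
[[ 1.5 -0.9]
 [-1.5 -1.2]
 [ 0.6 -2. ]
 [-0.3 -2.5]
 [-3.8  3.5]
 [ 3.5  3.1]]
red [572.  -41.3] st [35.4 26.9]
blue [494.5 -27.8] st [-42.8  36.1]
green [ 530.2 -144.9] st [ -0.7 -78.9]
red (array([297.49583333, 162.95      ]), 0.61, 480) [571.7 -41.8] st [35.  26.4]
blue (array([237.63690476, 151.20436508]), 0.66, 504) [495.5 -26.7] st [-41.8  37.3]
green (array([262.94311377, 237.24850299]), 0.75, 334) [ 527.8 -142.5] st [ -3.2 -76.7]
```

View pics/w1m.png

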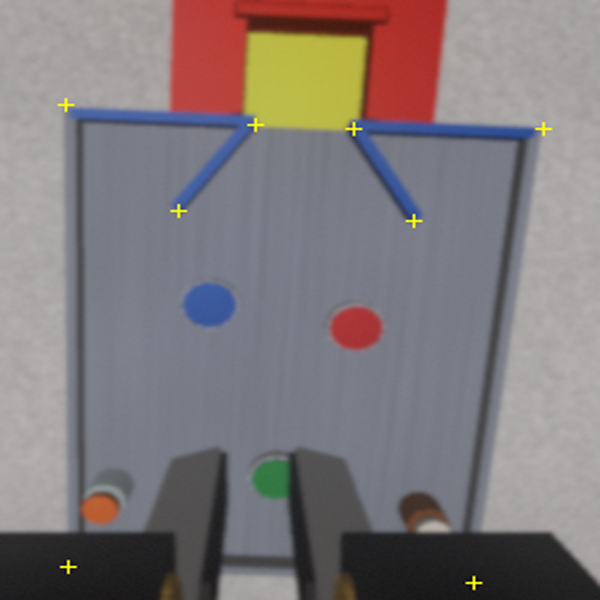

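The markers fit the tray to about 2-3 mm, and the arm has now settled. Station origin is about (535.2,-66.2) with yaw -3.15°. In station coordinates the caps are blue (-42,37), red (35,26.5) and green (-1,-78). I'll start with blue: a diagonal stroke to the centreline, then a straight push.

```bash
python3 -m crank '[{"offset":[-0.01,-0.002,-0.03],"spin":-6},{"offset":[-0.02,-0.004,-0.065],"spin":-12},{"offset":[-0.03,-0.006,-0.1],"spin":-18},{"offset":[-0.04,-0.008,-0.135],"spin":-24},{"offset":[-0.045,-0.009,-0.165],"spin":-31},{"offset":[-0.045,-0.009,-0.19],"spin":-37},{"offset":[-0.045,-0.009,-0.205],"spin":-37},{"offset":[-0.045,-0.009,-0.205],"spin":-37}]' 0.17
python3 -m crank '[{"offset":[0,0,0],"spin":0},{"offset":[0,0,0],"spin":0},{"offset":[0,0,0],"spin":0},{"offset":[0,0,0],"spin":0},{"offset":[0,0,0],"spin":0},{"offset":[0,0,0],"spin":0},{"offset":[0,0,0],"spin":0},{"offset":[0,0,0],"spin":0}]'
cat > look.py <<'E'
from h import *
import sys
s=manip.read_state();p0=snap('wrist',sys.argv[1]);p=wr(p0,s);q=np.load('st.npy');R=Ro.from_euler('z',q[2]).as_matrix()[:2,:2]
print(s['clock'],np.round(s['eef_pos'],1),'TCP st',np.round(R.T@(s['eef_pos'][:2]-q[:2]),1),'yaw st',round(np.degrees(s['eef_rot'][2]-q[2]),1),'gap',round(s['finger_gap'],1))
for k,v in centres(p0,0).items():
    w=ray(p,*v[0],101)[:2];print(k,v,np.round(w,1),'st',np.round(R.T@(w-q[:2]),1))
E
python3 look.py w2.png
```

```text
clock: 3.65
eef_pos: [473.7, -52.8, 148.4]
eef_rot: [-3.14, 0.002, 0.926]
wrist_force: [0.1, -0.6, 0.2]
finger_gap: 15.9
clock: 4.32
eef_pos: [473.7, -52.8, 148.5]
eef_rot: [-3.14, 0.001, 0.927]
wrist_force: [-0.1, -0.1, -0.3]
finger_gap: 16.1
4.3167 [473.7 -52.8 148.5] TCP st [-62.1   9.9] yaw st 56.2 gap 16.1
red (array([367.10544728, 113.001999  ]), 0.91, 2001) [570.9 -41.4] st [34.2 26.7]
blue (array([259.59489917, 165.55278766]), 0.68, 1686) [495.1 -27.1] st [-42.3  36.8]
green (array([395.38639551, 259.40042076]), 0.69, 1426) [ 532.1 -139.9] st [  1.  -73.8]
```

View pics/w2.png

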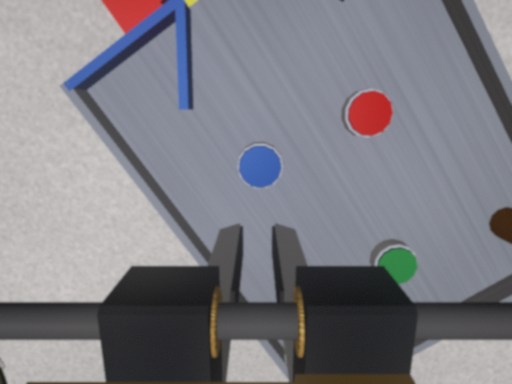

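Blue is centred ahead of the fingers at px (260,165). I'll descend and push it diagonally to the centreline.

```bash
python3 -m crank '[{"offset":[0,0,-0.02],"spin":0},{"offset":[0,0,-0.035],"spin":0},{"offset":[0,0,-0.048],"spin":0},{"offset":[0,0,-0.057],"spin":0},{"offset":[0.0,0.0,-0.057],"spin":0},{"offset":[0.003,0.004,-0.057],"spin":0},{"offset":[0.006,0.008,-0.057],"spin":0},{"offset":[0.009,0.012,-0.057],"spin":0}]'
python3 -m crank '[{"offset":[0.006,0.008,0],"spin":0},{"offset":[0.012,0.016,0],"spin":0},{"offset":[0.018,0.024,0],"spin":0},{"offset":[0.024,0.032,0],"spin":0},{"offset":[0.03,0.04,0],"spin":0},{"offset":[0.036,0.048,0],"spin":0},{"offset":[0.041,0.054,0],"spin":0},{"offset":[0.043,0.057,0],"spin":0}]'
python3 look.py w3.png
```

```text
clock: 5.18
eef_pos: [483.5, -40.4, 92.3]
eef_rot: [-3.141, 0.001, 0.926]
wrist_force: [-0.3, -0.0, -0.4]
finger_gap: 16.2
clock: 5.85
eef_pos: [527.1, 17.5, 92.1]
eef_rot: [-3.141, 0.001, 0.927]
wrist_force: [-0.1, -0.3, -0.2]
finger_gap: 16.1
5.85 [527.1  17.5  92.1] TCP st [-12.7  83.1] yaw st 56.3 gap 16.1
red (array([390.33560709, 263.73533424]), 0.95, 1466) [578.1 -34.5] st [41.1 34. ]
blue (array([257.36594982, 200.76487455]), 0.89, 2790) [541.8  36.9] st [  0.9 103.2]
```

```bash
python3 -m crank '[{"offset":[-0.008,-0.011,0],"spin":0},{"offset":[-0.014,-0.02,0],"spin":3},{"offset":[-0.01,-0.025,0],"spin":10},{"offset":[0,-0.025,0],"spin":17},{"offset":[0.008,-0.024,0],"spin":24},{"offset":[0.012,-0.022,0],"spin":31},{"offset":[0.0125,-0.022,0],"spin":34},{"offset":[0.0125,-0.022,0],"spin":34}]'
python3 look.py w4.png
```

```text
clock: 6.72
eef_pos: [538.4, -6.5, 92.1]
eef_rot: [-3.141, 0.001, 1.522]
wrist_force: [-0.1, 0.7, -0.1]
finger_gap: 15.8
6.7167 [538.4  -6.5  92.1] TCP st [-0.2 59.8] yaw st 90.3 gap 15.8
blue (array([258.25732788, 164.79686435]), 0.64, 2934) [540.9  36.5] st [ -0.  102.8]
```

View pics/w4.png

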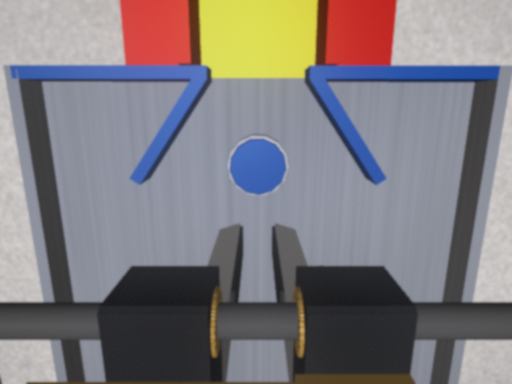

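Blue is at (258,165), the gate centre at about (259,75) and the fingers at about (258,230), so everything lines up. I'll push straight.

```bash
python3 -m crank '[{"offset":[0.0005,0.009,0],"spin":0},{"offset":[0.001,0.018,0],"spin":0},{"offset":[0.0015,0.027,0],"spin":0},{"offset":[0.002,0.036,0],"spin":0},{"offset":[0.0025,0.045,0],"spin":0},{"offset":[0.003,0.054,0],"spin":0},{"offset":[0.0035,0.063,0],"spin":0},{"offset":[0.004,0.072,0],"spin":0}]'
python3 look.py w5.png
```

```text
clock: 7.58
eef_pos: [542.5, 67.1, 92.2]
eef_rot: [-3.141, 0.001, 1.518]
wrist_force: [0.0, 0.8, 0.3]
finger_gap: 16.2
7.5833 [542.5  67.1  92.2] TCP st [-1.000e-01  1.335e+02] yaw st 90.1 gap 16.2
blue (array([257.33247612, 199.17744306]), 0.8, 2722) [543.8  92.2] st [ -0.2 158.6]
```

View pics/w5.png

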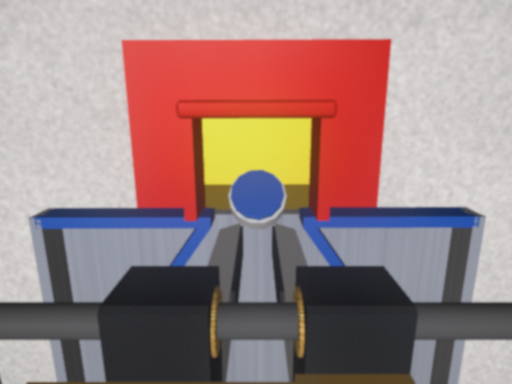

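Blue is at the lip at px (258,198), and the picture may have caught it mid-tip. I'll hold briefly and look again.

```bash
python3 look.py w6.png; python3 look.py w7.png
```

```text
7.7833 [542.5  66.2  92.1] TCP st [-1.000e-01  1.325e+02] yaw st 90.1 gap 15.9
red (array([257.53837576, 189.06142879]), 0.35, 79816) [544.1  96.6] st [-1.000e-01  1.631e+02]
blue (array([255.64957265, 131.71328671]), 0.57, 1287) [544.7 125.5] st [ -1.1 191.9]
7.9833 [542.5  65.6  92.2] TCP st [ -0. 132.] yaw st 90.1 gap 16.1
blue (array([255.28865132, 130.61595395]), 0.83, 1216) [544.6 125.5] st [ -1.2 191.9]
green (array([257.45187039, 188.24687852]), 0.49, 79930) [544.1  96.5] st [-1.000e-01  1.629e+02]
```

Blue dropped: its mask shrank and it now lies deep in the collector. Red is next, with a start point at station (50,-6) and yaw 115°.

```bash
python3 -m crank '[{"offset":[-0.001,-0.01,0.015],"spin":0},{"offset":[-0.001,-0.025,0.035],"spin":0},{"offset":[0.008,-0.05,0.055],"spin":5},{"offset":[0.02,-0.08,0.06],"spin":11},{"offset":[0.03,-0.11,0.06],"spin":17},{"offset":[0.0425,-0.14,0.06],"spin":23},{"offset":[0.0425,-0.14,0.055],"spin":25},{"offset":[0.0425,-0.14,0.05],"spin":25}]'
python3 look.py w8.png
```

```text
clock: 8.85
eef_pos: [585.2, -75.7, 141.9]
eef_rot: [-3.141, 0.001, 1.953]
wrist_force: [-0.2, -0.1, 0.4]
finger_gap: 15.9
8.85 [585.2 -75.7 141.9] TCP st [50.4 -6.8] yaw st 115.0 gap 15.9
red (array([259.0253664 , 162.75366404]), 0.64, 1774) [572.4 -41.5] st [35.7 26.7]
green (array([154.06205674, 258.11879433]), 0.89, 564) [ 529.5 -130.7] st [ -2.1 -64.7]
```

```bash
python3 -m crank '[{"offset":[0,0,-0.02],"spin":0},{"offset":[0,0,-0.035],"spin":0},{"offset":[0,0,-0.045],"spin":0},{"offset":[0,0,-0.05],"spin":0},{"offset":[0,0,-0.05],"spin":0},{"offset":[-0.003,0.007,-0.05],"spin":0},{"offset":[-0.006,0.014,-0.05],"spin":0},{"offset":[-0.009,0.022,-0.05],"spin":0}]'
python3 -m crank '[{"offset":[-0.0037,0.0093,0],"spin":0},{"offset":[-0.0075,0.0186,0],"spin":0},{"offset":[-0.0112,0.0278,0],"spin":0},{"offset":[-0.015,0.037,0],"spin":0},{"offset":[-0.0187,0.0464,0],"spin":0},{"offset":[-0.0224,0.0557,0],"spin":0},{"offset":[-0.026,0.064,0],"spin":0},{"offset":[-0.0276,0.0685,0],"spin":0}]'
python3 look.py w9.png
```

```text
clock: 9.72
eef_pos: [575.7, -50.7, 93.0]
eef_rot: [-3.141, 0.001, 1.953]
wrist_force: [-0.0, -0.3, -0.0]
finger_gap: 15.8
clock: 10.38
eef_pos: [547.6, 19.0, 93.0]
eef_rot: [-3.141, 0.001, 1.953]
wrist_force: [-1.5, 0.5, 0.6]
finger_gap: 15.8
10.3833 [547.6  19.   93. ] TCP st [ 7.7 85.7] yaw st 115.1 gap 15.8
red (array([257.38869382, 200.24297753]), 0.55, 2848) [538.3  41.7] st [ -2.8 107.9]
blue (array([307.78453667,  68.5059693 ]), 0.76, 1759) [536.4 110.2] st [ -8.5 176.2]
```

```bash
python3 -m crank '[{"offset":[0.004,-0.01,-0.001],"spin":0},{"offset":[0.007,-0.019,-0.001],"spin":-3},{"offset":[0.004,-0.024,-0.001],"spin":-9},{"offset":[-0.003,-0.024,-0.001],"spin":-16},{"offset":[-0.009,-0.023,-0.001],"spin":-23},{"offset":[-0.011,-0.022,-0.001],"spin":-25},{"offset":[-0.011,-0.022,-0.001],"spin":-25},{"offset":[-0.011,-0.022,-0.001],"spin":-25}]'
python3 look.py w10.png
```

```text
clock: 11.25
eef_pos: [537.6, -5.1, 92.0]
eef_rot: [3.142, 0.002, 1.518]
wrist_force: [1.0, 1.0, -0.5]
finger_gap: 16.1
11.25 [537.6  -5.1  92. ] TCP st [-1.  61.1] yaw st 90.1 gap 16.1
red (array([255.75043752, 158.91984599]), 0.85, 2857) [539.1  40.9] st [ -2.  107.2]
blue (array([256.84994753,  22.31741868]), 0.69, 1906) [543.1 103.2] st [ -1.5 169.6]
```

```bash
python3 -m crank '[{"offset":[0.0,0.009,0],"spin":0},{"offset":[0.0008,0.018,0],"spin":0},{"offset":[0.0015,0.027,0],"spin":0},{"offset":[0.0022,0.036,0],"spin":0},{"offset":[0.003,0.045,0],"spin":0},{"offset":[0.004,0.054,0],"spin":0},{"offset":[0.0045,0.063,0],"spin":0},{"offset":[0.005,0.072,0],"spin":0}]'
python3 look.py w11.png >/dev/null; python3 look.py w12.png;  python3 look.py w13.png
```

```text
clock: 12.12
eef_pos: [542.5, 68.5, 91.9]
eef_rot: [-3.142, 0.001, 1.518]
wrist_force: [-0.7, -0.2, 1.1]
finger_gap: 15.9
12.3167 [542.4  67.6  91.9] TCP st [ -0.2 134. ] yaw st 90.1 gap 16.0
red (array([266.16577061, 179.44892473]), 0.74, 1116) [548.7 102.9] st [  4.1 169.6]
blue (array([255.52796053, 134.11348684]), 0.86, 1216) [544.5 125.8] st [ -1.3 192.2]
12.5167 [542.4  67.1  91.9] TCP st [ -0.2 133.5] yaw st 90.1 gap 16.1
red (array([267.13220019, 178.52596789]), 0.93, 1059) [549.2 102.8] st [  4.7 169.5]
blue (array([255.36147541, 133.1647541 ]), 0.61, 1220) [544.6 125.8] st [ -1.2 192.2]
```

View pics/w13.png

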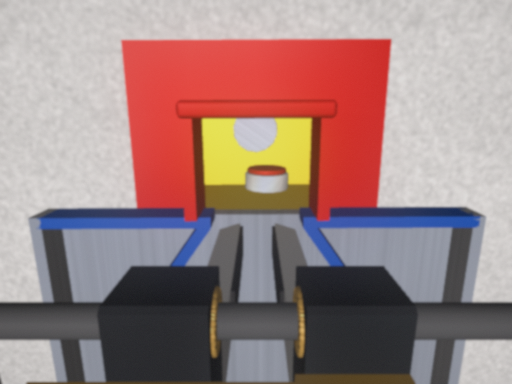

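Blue is at px (255,133) and red at (267,178), both lying inside the collector. Green is next, a straight push along the centreline.

```bash
python3 -m crank '[{"offset":[-0.001,-0.01,0.02],"spin":0},{"offset":[-0.002,-0.03,0.045],"spin":0},{"offset":[-0.004,-0.065,0.06],"spin":0},{"offset":[-0.006,-0.105,0.06],"spin":0},{"offset":[-0.008,-0.145,0.06],"spin":0},{"offset":[-0.01,-0.185,0.06],"spin":0},{"offset":[-0.012,-0.22,0.06],"spin":0},{"offset":[-0.0136,-0.249,0.06],"spin":0}]'
python3 -m crank '[{"offset":[0,0,0],"spin":0},{"offset":[0,0,0],"spin":0},{"offset":[0,0,0],"spin":0},{"offset":[0,0,0],"spin":0},{"offset":[0,0,0],"spin":0},{"offset":[0,0,0],"spin":0},{"offset":[0,0,0],"spin":0},{"offset":[0,0,0],"spin":0}]'
python3 look.py w14.png
```

```text
clock: 13.38
eef_pos: [528.3, -184.3, 152.1]
eef_rot: [3.141, 0.002, 1.516]
wrist_force: [0.1, 0.2, -0.2]
finger_gap: 16.2
clock: 14.05
eef_pos: [528.4, -183.9, 152.1]
eef_rot: [3.141, 0.002, 1.516]
wrist_force: [-0.7, -0.3, 0.2]
finger_gap: 15.9
14.05 [ 528.4 -183.9  152.1] TCP st [  -0.4 -117.9] yaw st 90.0 gap 15.9
green (array([258.30088496, 156.17319848]), 0.82, 1582) [ 531.1 -144.7] st [  0.2 -78.7]
```

View pics/w14.png

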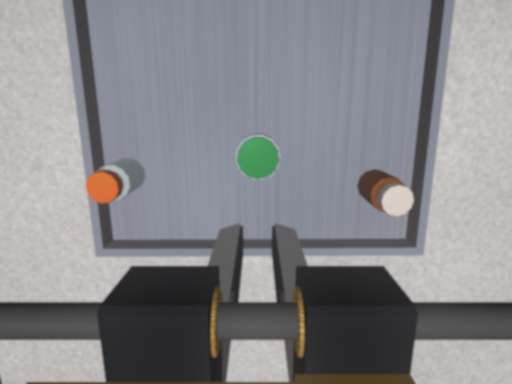

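Green is centred at (258,156). The vials are untouched at (105,185) and (390,197), well to either side of the fingers. I'll descend and push.

```bash
python3 -m crank '[{"offset":[0,0,-0.02],"spin":0},{"offset":[0,0,-0.038],"spin":0},{"offset":[0,0,-0.052],"spin":0},{"offset":[0,0,-0.06],"spin":0},{"offset":[0,0,-0.06],"spin":0},{"offset":[0.0004,0.007,-0.06],"spin":0},{"offset":[0.0008,0.014,-0.06],"spin":0},{"offset":[0.0012,0.022,-0.06],"spin":0}]'
python3 -m crank '[{"offset":[0.0005,0.01,0],"spin":0},{"offset":[0.0011,0.02,0],"spin":0},{"offset":[0.0016,0.03,0],"spin":0},{"offset":[0.0022,0.04,0],"spin":0},{"offset":[0.0027,0.05,0],"spin":0},{"offset":[0.0033,0.06,0],"spin":0},{"offset":[0.0038,0.07,0],"spin":0},{"offset":[0.0044,0.08,0],"spin":0}]'
python3 -m crank '[{"offset":[0.0005,0.01,0],"spin":0},{"offset":[0.0011,0.02,0],"spin":0},{"offset":[0.0016,0.03,0],"spin":0},{"offset":[0.0022,0.04,0],"spin":0},{"offset":[0.0027,0.05,0],"spin":0},{"offset":[0.0033,0.06,0],"spin":0},{"offset":[0.0038,0.068,0],"spin":0},{"offset":[0.0041,0.073,0],"spin":0}]'
python3 look.py w15.png
```

```text
clock: 14.92
eef_pos: [529.9, -161.7, 93.0]
eef_rot: [3.14, 0.002, 1.516]
wrist_force: [-0.6, -0.1, 0.6]
finger_gap: 16.0
clock: 15.58
eef_pos: [534.4, -80.6, 93.1]
eef_rot: [3.14, 0.002, 1.516]
wrist_force: [0.4, -0.2, 0.1]
finger_gap: 16.2
clock: 16.25
eef_pos: [538.5, -6.5, 93.0]
eef_rot: [3.14, 0.002, 1.516]
wrist_force: [-0.4, 0.6, 0.1]
finger_gap: 15.5
16.25 [538.5  -6.5  93. ] TCP st [-0.  59.7] yaw st 90.0 gap 15.5
red (array([267.68608799,  68.21997622]), 0.86, 841) [548.2  81.9] st [  4.8 148.6]
blue (array([254.89426822,  20.71508069]), 0.7, 1797) [543.3 102.7] st [ -1.2 169. ]
green (array([257.46137491, 200.37703756]), 0.63, 2822) [539.8  17.7] st [-0.1 84. ]
```

```bash
python3 -m crank '[{"offset":[0.0005,0.009,0],"spin":0},{"offset":[0.001,0.018,0],"spin":0},{"offset":[0.0015,0.027,0],"spin":0},{"offset":[0.002,0.036,0],"spin":0},{"offset":[0.0025,0.045,0],"spin":0},{"offset":[0.003,0.054,0],"spin":0},{"offset":[0.0035,0.063,0],"spin":0},{"offset":[0.004,0.072,0],"spin":0}]'
python3 look.py w16.png >/dev/null; python3 look.py w17.png;  python3 look.py w18.png
```

```text
clock: 17.12
eef_pos: [542.5, 65.3, 93.0]
eef_rot: [3.14, 0.002, 1.516]
wrist_force: [-0.8, 0.7, -0.9]
finger_gap: 16.1
17.3167 [542.5  64.4  93. ] TCP st [  0.  130.8] yaw st 90.0 gap 15.8
red (array([266.25633803, 175.01690141]), 0.81, 1065) [548.9 101.8] st [  4.5 168.5]
blue (array([259.62057522, 127.15154867]), 0.57, 904) [546.9 125.8] st [  1.  192.4]
green (array([229.48591549, 139.68485915]), 0.81, 1704) [531.6 120.6] st [-13.9 186.3]
17.5167 [542.5  63.9  93. ] TCP st [1.000e-01 1.303e+02] yaw st 90.0 gap 16.0
red (array([266.02827521, 174.17624882]), 0.96, 1061) [548.9 101.7] st [  4.4 168.4]
blue (array([255.43138801, 127.00394322]), 0.68, 1268) [544.9 125.5] st [ -0.9 191.9]
green (array([219.56326826, 141.219812  ]), 0.68, 1383) [526.7 119.6] st [-18.7 185. ]
```

View pics/w18.png

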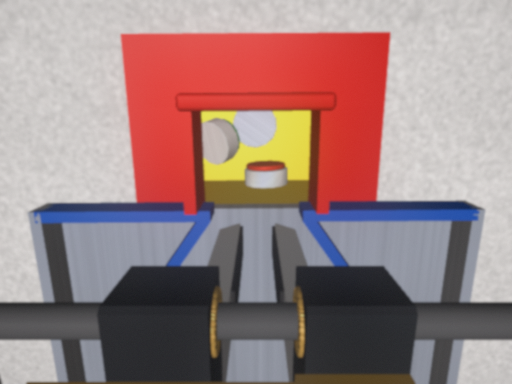

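All three caps are in the collector; green is at (220,141), still coming to rest. I'll retreat upward and do a final check of the vials and surroundings.

```bash
python3 -m crank '[{"offset":[-0.001,-0.01,0.01],"spin":0},{"offset":[-0.002,-0.02,0.035],"spin":0},{"offset":[-0.003,-0.04,0.07],"spin":0},{"offset":[-0.004,-0.06,0.11],"spin":0},{"offset":[-0.005,-0.08,0.15],"spin":0},{"offset":[-0.006,-0.1,0.19],"spin":0},{"offset":[-0.006,-0.11,0.22],"spin":0},{"offset":[-0.006,-0.11,0.23],"spin":0}]'
python3 -m crank '[{"offset":[0,-0.01,0.01],"spin":0},{"offset":[0,-0.02,0.02],"spin":0},{"offset":[0,-0.02,0.02],"spin":0},{"offset":[0,-0.02,0.02],"spin":0},{"offset":[0,-0.02,0.02],"spin":0},{"offset":[0,-0.02,0.02],"spin":0},{"offset":[0,-0.02,0.02],"spin":0},{"offset":[0,-0.02,0.02],"spin":0}]'
python3 look.py w19.png
python3 - <<'E'
from h import *
snap('scene','s9.png');w=cv2.imread('pics/w19.png');s=cv2.imread('pics/s9.png')
cv2.imwrite('pics/fin.png',np.hstack([cv2.resize(w,(400,300)),cv2.resize(s[130:280,90:290],(400,300))]))
E
```

```text
clock: 18.38
eef_pos: [536.8, -48.8, 330.0]
eef_rot: [3.132, 0.004, 1.513]
wrist_force: [-0.5, -0.5, 0.2]
finger_gap: 15.8
clock: 19.05
eef_pos: [536.8, -68.4, 349.5]
eef_rot: [3.132, 0.003, 1.514]
wrist_force: [-0.9, -0.4, 0.3]
finger_gap: 15.9
19.05 [536.8 -68.4 349.5] TCP st [ 1.6 -2.2] yaw st 89.9 gap 15.9
blue (array([253.15 ,  16.842]), 0.7, 500) [544.1 102.6] st [ -0.4 169. ]
green (array([235.54104478,  24.63059701]), 0.71, 268) [523.5  95.6] st [-20.6 160.9]
```

View pics/fin.png

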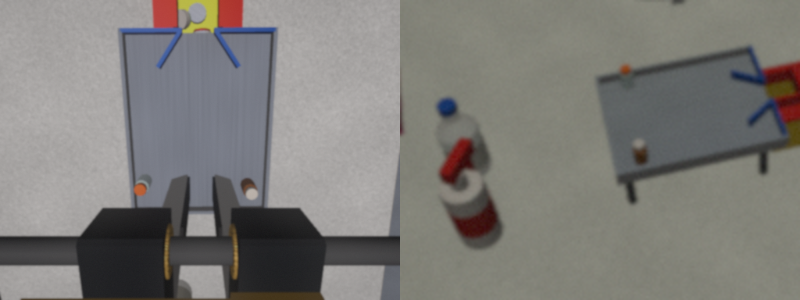

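The tray is empty, both vials are standing, and the caps lie in the collector. Handing in.

```bash
python3 -c "
from cell import manip
print(manip.sign_off())"
```

```text
the job is handed in; nothing more can be done
None
```

All three caps are in the yellow collector. I pushed them along the tray with the fingertips, in the order blue, red, green. Blue and red each took a diagonal push to the centreline and then a straight push through the gate. Green went straight down the centreline. The job was handed in at about 19 s of the 58 s allowed.

- **Caps:** The last close picture shows all three on the collector floor, and the final view shows the deck empty. Green was still rolling slightly just after it dropped. In the final view the blue and green caps show well down in the collector. Red was only partly visible and the network did not report it there.
- **Vials and counter:** Both vials stand upright where they were, and the saline and spray bottles look unmoved. I did not look at the tape and syringe again, but the arm stayed well away from them after the first move.
- **Forces:** The wrist force reported after each move stayed within about 2 N on each axis.
- **Disagreements:** The station fit left residuals of up to about 4 mm at the outer wall corners. The network twice gave the wrong cap label to a huge mask, which I ignored.

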